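Latch the dust trap and open the lathe's air gate

TASK

Put the lathe's dust extraction back into service: flip the claw of the dust trap's draw latch over its keeper and swing the latch lever fully down so that the end cap is drawn tight. Then turn the pointed bar handle on the air-gate manifold clockwise until it points at the mark on its plate. Do not even brush the three other handles beside it, and leave everything else lying where it is.

Things in the scene. Friction and masses are not known exactly. Their poses are not given: they have to be found in the camera images.
- trap: the dust trap: fixed grey housing with an aluminium end cap, together 245 mm long (-110 to +135 mm in its own x), 130 mm wide, flat top 70 mm above the table, a pipe stub at each end. Origin: on the table right under the latch lever's pivot; +x points along the trap from the lever to the keeper, z up. The draw latch stands on top, in the plane y = 0.
- lever_pivot (a point): the latch lever's pivot pin (along the trap's y), 20 mm above the trap's top, between two small steel cheeks 33 mm apart overall and 26 mm high.
- lever_end (a point): free end of the latch lever, a flat steel bar 75 mm long from its pivot, 20 to 26 mm wide, 7 to 9 mm thick; the point is on its middle plane. At first it stands up, leaning a little to the keeper. It swings away from the keeper (to the trap's -x) and down until flat, pointing to -x, 20 mm above the top. A push of 2 to 6 N on its keeper side or top moves it; it stays where left.
- lever (a joint): angle of the latch lever, rad: 0 fully raised (68 degrees above the trap's +x), 1.95 fully down (flat). Near the end it passes over centre: the claw's pull then holds it down.
- claw_bar (a point): middle of the claw's cross bar. The claw is a U-shaped loop of 8 mm round steel bar; the cross bar runs along the trap's y, 44 mm clear between its two side arms, 90 mm from the claw's hinge. It starts leaning back, about 118 degrees up from the trap's +x, the bar high above and behind the lever end. Past upright it falls of itself onto the cap's top.
- claw_hinge (a point): the claw's hinge (along the trap's y), carried by the lever 20 mm from the lever's pivot, 10 degrees further round than the lever. The claw turns freely about it in the trap's xz plane; lever and claw pass through one another. With the lever raised the fallen bar lies about 14 mm beyond the keeper's seat and is drawn into it as the lever goes down.
- keeper (a point): seat of the keeper, a 30 mm wide steel hook on the end cap's top, 19 mm high, its mouth open to the trap's +x (away from the lever). The point is where the bar's centre sits when drawn under the hook: 4 mm from the hook's upright, 8 mm above the cap's top. The overhang ends 3 mm beyond the point in +x.
- cap (a joint): how far the end cap is drawn against its rubber gasket, m: 0 loose, about 0.003 with the latch properly closed (it springs back, 4 N per mm).
- manifold: the air-gate manifold: fixed grey box 110 mm deep (x), 350 mm long (y), top 50 mm above the table, four pipe stubs on its far side. Origin: on the table under its centre. On top, in a row along its y, 88 mm apart, stand four black handles on round aluminium plates (84 mm across); their order varies. Handle tops are 104 to 110 mm above the table.
- tee_grip (a point): centre of the bar handle (the one to turn): the only straight bar, pointed at one end; 58 mm long (27 mm from axis to point, 31 mm to the square end), 16 mm wide, 36 mm high, top 110 mm above the table. The point is on its axis, 14 mm below its top; bar along the point's x, point to -x. Turns with about 0.06 N m, stays where left. The next handles start 56 mm from this axis.
- tee_nose (a point): the pointed end of the bar handle, at its top edge, 27 mm from the axis.
- tee_mark (a point): the single black raised mark (10 x 5 mm, pointing at the axis) on the bar handle's round plate, 37 mm from the axis. The bar must point at it.
- tee (a joint): angle of the bar handle, rad, growing clockwise seen from above; it points at the mark at 1.25. It can be turned from 0 to 1.9, so it also goes past the mark.
- round_knob: a neighbour: round fluted knob 64 mm across; origin on its axis, 64 mm above the table. Not to be touched.
- star_knob: a neighbour: three-lobed star knob, 60 mm across; origin on its axis, 64 mm above the table. Not to be touched.
- cross_knob: a neighbour: cross handle with four round arms, 62 mm across; origin on its axis, 64 mm above the table. Not to be touched.
- wax_tin: a round wax tin, 50 mm across, 60 mm high, beside the dust trap; loose. To be left where it is.
- bowl: a small turned wooden bowl, 100 mm across, 45 mm high, just beyond the end cap of the dust trap; loose. To be left where it is.
- gouge: a 240 mm turning gouge lying on the robot's side of the manifold; loose. To be left where it is.
- mallet: a 220 mm wooden mallet lying beyond the manifold; loose. To be left where it is.
- chuck: a heavy steel lathe chuck, 90 mm across, 60 mm high, beyond the manifold; loose. To be left where it is.

How it is judged:
On the way, in this order (a step that is already met when the one before it is completed fails the run):
1. the claw lies over the keeper, its bar down beyond the hook, while the latch lever is still raised (x of claw_bar in the frame of keeper between 0 and 0.025 m and z of claw_bar in the frame of keeper between -0.009 and 0.006 m and value of joint lever below 0.8 rad), for 0.1 s.
2. the lever is fully down and the claw, caught under the keeper's hook, has drawn the end cap tight (x of claw_bar in the frame of keeper between -0.004 and 0.007 m and z of claw_bar in the frame of keeper between -0.009 and 0.005 m and value of joint lever above 1.85 rad and value of joint cap above 0.0015 m), for 0.2 s.
3. the bar handle points at its mark, within 0.15 rad (value of joint tee between 1.1 and 1.4 rad), for 0.2 s.
At the end, for the whole second after the job is handed in: The latch lever is fully down (joint over 1.85 rad) with the claw's bar in the keeper (within -4 to +7 mm along the trap and +5/-9 mm in height of its seat) and the end cap drawn at least 1.5 mm; the bar handle points at its mark within 0.15 rad (joint 1.10 to 1.40) and is still (all of step 2 and all of step 3 and velocity of joint tee between -0.05 and 0.05 rad/s); the robot touches nothing.
It fails at once if one of the three other handles is touched (over 0.5 N) (contact force between any of the fingers, the arm and round_knob above 0.5 N or contact force between any of the fingers, the arm and star_knob above 0.5 N or contact force between any of the fingers, the arm and cross_knob above 0.5 N).
It fails at once if one of the loose things around is moved by more than 25 mm (distance of any of wax_tin, bowl, gouge, mallet, chuck from where it was at the start of the episode above 0.025 m).
It also fails if it takes over 64 s, if anything falls off the work surface, if the arm or the gripper's body presses on something with over 40 N, if the wrist force passes 120 N, or if a joint passes its speed limit or range.

ROBOT

A 7-joint arm with a two-finger parallel gripper is mounted at the origin on the work surface. World frame = base frame: x ahead of the robot, y to its left, z up, the work surface at z = 0. Lengths are in m, angles in rad, forces in N, time in s.
With the tool pointing down it reaches from about 0.35 to 0.9 m from the base axis. Payload 19.9 kg.
Tool frame: the origin (TCP) lies midway between the tips of the shut fingers; the grasp point (between the pads) lies 19 mm behind it (env.tcp_to_grasp is the distance from the TCP to the grasp point, in m); z points along the fingers, y is the line along which they close (so a half turn about z gives the same grasp; the last joint's range is limited). The gripper opens to 85 mm and grips with 20 to 120 N. Pads are 22 mm wide; open, the fingers measure 114 mm over their backs; the gripper's body (76 mm by 85 mm) begins 54 mm behind the grasp point. The pads swing forward as they close: fully open they stand 13 mm farther back than shut.
Start: joints at [-1.327, 0.417, -0.01, 1.614, 0.005, 1.111, -0.053], TCP at [0.176, 0.6, 0.231] pointing down, gripper open.
Joint ranges: [-2.81, 2.81], [-0.39, 2.02], [-1.27, 1.25], [0.06, 2.57], [-1.19, 4.33], [0.19, 2], [-2.82, 2.82]. Speed limits (rad/s): [1.89, 1.89, 2.39, 2.39, 3.01, 3.01, 3.01].

INTERFACE

Orientations are given as a unit quaternion [w, x, y, z].
In Python, from rig import env, grab_frame, camera_params gives the robot as it stands.
- The arm moves only by the tool carry_out, never from a script. Its argument "rows" is a list of rows, each a list of 7 numbers: the shift along the tool's x, y, z as a fraction of full scale, then the turn, a rotation vector about the tool's x, y, z as a fraction of full scale, then the gripper command: -1 is shut, 1 is fully open, values between are in proportion. In form: [[x, y, z, wx, wy, wz, jaw], ...]. A call has 1 to 20 rows; each row shifts and turns the commanded pose from where the row before left it, along the tool's axes as they then stand; what a row does not reach is not made up. Full scale, the value 1, is 0.06 m for a shift and 0.15 rad for a turn. A row lasts 1/8 s, in which the tool goes at most 62.5 mm and 10.7 degrees, less where a joint would pass 70% of its speed; a pose out of reach is approached as far as the arm can. A call with a number of a shift or a turn outside -1 to 1 is refused whole. A call with a gripper value outside its range is refused whole. The fingers move at their own pace and stop on an object; the grip force is fixed at half the most. Time passes only in rows, so rows that do not move let the fingers close. It gives the time, the measured TCP pose, the force, the opening and the grip force at its end, in the units of the state.
- env.read_state(): the state, without advancing time (a new reading comes with each control period).
- grab_frame(name): name is "scene" or "side" or "wrist"; returns the picture (400x640x3 uint8, red, green, blue); there is no depth.
- camera_params(name): a dict with "camera_matrix" (3x3 intrinsics, pixels), "D" ([k1, k2, p1, p2, k3] as OpenCV has them; the pictures are not rectified), "origin" and "rotation" of the camera in the world. Camera axes: x right, y up, looking along -z (the intrinsics and any distortion apply to the point x, -y, -z); pixel columns grow to the right and rows downward; lengths in m; the calibration is good to about 2 mm. A picture is of the moment at which its call begins: read the wrist's pose just before it. camera_params takes no time and is no camera call; for the wrist camera it gives the pose at the moment of the call.
- env.sign_off(): hands the job in; it is judged then, once.
The state is a dict: "time": time; "q": joint angles; "dq": joint speeds; "effort": joint torques, N m; "position": TCP position; "tcp_rot": TCP orientation; "ft_force": force on the tool from outside, world axes, zero at the start; "moment": the same for the moment, N m; "finger_gap": finger opening in m; "finger_force": force on a finger pad.
Only numpy, scipy, OpenCV 4.12 (cv2) and the standard library are available. Lean on these libraries where they do the work, as an engineer would, in place of code of your own. Each camera call takes 0.05 s, during which the arm holds its last target. There are 200 camera calls.

## Working session

There is one attempt and no reset: what is moved stays moved. The work goes in short steps, Python scripts to look and compute and a tool call to move; the robot and the scene stay as the last step left them, time stands still between calls to the robot, and variables do not carry over. Pictures are saved under pics/ and viewed, at most 10 in all, crops included, and the job is handed in when it is done.

Besides the shell and the picture viewer there is one more tool, called as name(argument=value, ...) on one line, values as JSON. carry_out: Moves the arm, as the interface text tells. Its arguments: {"type":"object","properties":{"rows":{"type":"array","items":{"type":"array","items":{"type":"number","minimum":-1,"maximum":1}}}},"required":["rows"]}

```bash
mkdir -p pics; ls; python3 - <<'E'
from rig import env, grab_frame, camera_params
import cv2
s=env.read_state();print(s)
for n in("scene","side","wrist"):
    p=camera_params(n);print(n,p)
    cv2.imwrite(f"pics/{n}0.png",grab_frame(n)[:,:,::-1])
E
```

```text
pics
{'time': 0.0, 'q': array([-1.32748017,  0.41796922, -0.01030174,  1.61420285,  0.0046997 ,
        1.11070002, -0.05299899]), 'dq': array([-1.35467268e-04, -5.77840418e-04,  2.25103866e-03,  7.71298053e-04,
        6.60965371e-05, -3.98849702e-04,  5.41720901e-04]), 'effort': array([ 1.25603856e-03, -8.64436841e+01,  6.79825824e-01, -4.34875166e+01,
        1.92586205e-02,  7.83243973e-03,  4.98334873e-05]), 'position': array([0.1755227 , 0.59946884, 0.2306512 ]), 'tcp_rot': array([-4.26602993e-05,  1.41923192e-01,  9.89877474e-01, -6.26391658e-04]), 'ft_force': array([-0.03869244, -0.04525634,  0.73908264]), 'moment': array([-0.02406726, -0.011753  , -0.06661839]), 'finger_force': 0.0, 'finger_gap': 0.08522438480902916}
scene {'camera_matrix': array([[385.6082431 ,   0.        , 322.54473082],
       [  0.        , 385.6082431 , 199.77100071],
       [  0.        ,   0.        ,   1.        ]]), 'D': array([-0.02679922,  0.        ,  0.        ,  0.        ,  0.        ]), 'origin': array([1.16200695, 0.09078619, 0.6400322 ]), 'rotation': array([0.61342062, 0.29266273, 0.31221851, 0.66376447])}
side {'camera_matrix': array([[479.75351786,   0.        , 317.36706996],
       [  0.        , 479.75351786, 194.88092662],
       [  0.        ,   0.        ,   1.        ]]), 'D': array([-0.13599876,  0.        ,  0.        ,  0.        ,  0.        ]), 'origin': array([ 0.03806928, -0.64799684,  0.85869311]), 'rotation': array([ 0.85967049,  0.39442904, -0.12898316, -0.297919  ])}
wrist {'camera_matrix': array([[337.85819306,   0.        , 317.76004011],
       [  0.        , 337.85819306, 196.03670906],
       [  0.        ,   0.        ,   1.        ]]), 'D': array([-0.0370124,  0.       ,  0.       ,  0.       ,  0.       ]), 'origin': array([0.10456564, 0.61954402, 0.37438992]), 'rotation': array([ 0.7915291 , -0.117447  , -0.08730434,  0.59335136])}
```

View pics/scene0.png

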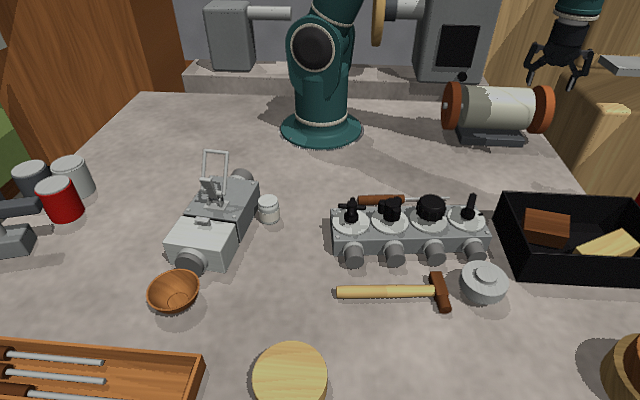

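View pics/side0.png

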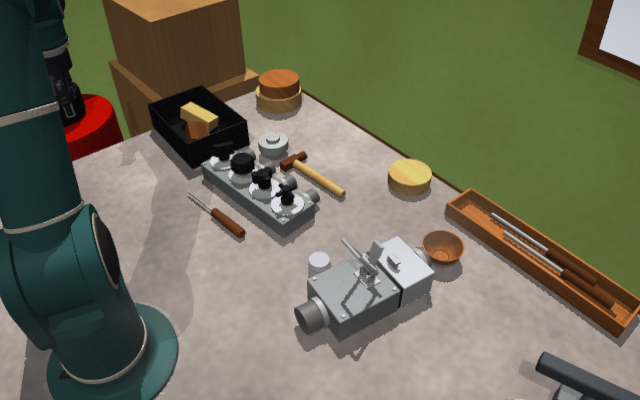

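The scene view shows the trap around (215,220) with its raised claw at (215,160), and the manifold handles at (350,210), (392,208), (431,207) and (468,210). The side view has the trap at (365,285) and the manifold at (260,190). Next I'll enlarge both.

```bash
python3 - <<'E'
import cv2,numpy as np
a=cv2.imread("pics/scene0.png");b=cv2.imread("pics/side0.png")
def c(im,x,y,w,h):return cv2.resize(im[y:y+h,x:x+w],(400,300),interpolation=cv2.INTER_CUBIC)
m=np.vstack([np.hstack([c(a,140,140,160,140) if 0 else c(a,145,145,160,120+0),c(a,325,170,176,132)]),np.hstack([c(b,290,220,160,120),c(b,195,130,144,108)])])
cv2.imwrite("pics/crop0.png",m)
E
```

```text
(no output)
```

View pics/crop0.png

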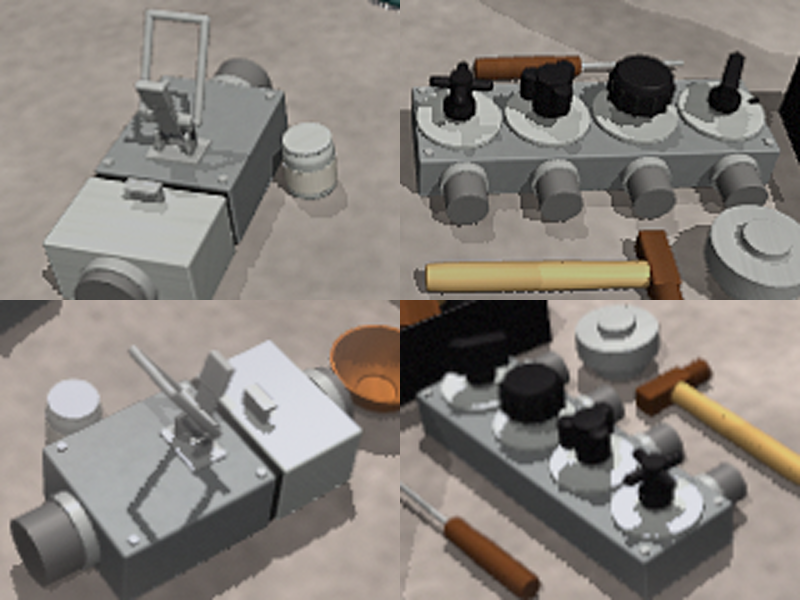

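The top row of crops is the scene view and the bottom row the side view. The bar handle is the +y end handle, at scene px ~(468,207), with its mark to the right of it at ~(481,214). The claw leans back and the lever is raised. I'll fit the trap and manifold poses from their corners.

```bash
cat >h.py <<'E'
import numpy as np,cv2
from scipy.spatial.transform import Rotation as R
from scipy.optimize import least_squares
def rot(q): return R.from_quat(np.r_[q[1:],q[0]])
def proj(P,c):
    p=(np.atleast_2d(P)-c["origin"])@rot(c["rotation"]).as_matrix()*[1,-1,-1]
    return cv2.projectPoints(p,np.zeros(3),np.zeros(3),c["camera_matrix"],c["D"])[0][:,0]
def ray(uv,c):
    n=cv2.undistortPoints(np.float64([[uv]]),c["camera_matrix"],c["D"])[0,0]
    return c["origin"],rot(c["rotation"]).apply([n[0],-n[1],-1])
def onz(uv,c,z):
    o,d=ray(uv,c);return o+d*(z-o[2])/d[2]
def pose(p,L):
    L=np.atleast_2d(L);c,s=np.cos(p[2]),np.sin(p[2])
    return np.c_[p[0]+c*L[:,0]-s*L[:,1],p[1]+s*L[:,0]+c*L[:,1],L[:,2]]
def fit(obs,p0):
    f=lambda p:np.concatenate([(proj(pose(p,l),c)[0]-uv) for c,l,uv in obs])
    r=least_squares(f,p0,loss="soft_l1");return r.x,f(r.x).reshape(-1,2)
E
python3 - <<'E'
from h import *
from rig import camera_params
S=camera_params("scene");D=camera_params("side")
A=lambda x,y:(145+.4*x,145+.4*y); B=lambda x,y:(325+.44*x-176,170+.44*y)
C=lambda x,y:(290+.4*x,220+.4*(y-300)); E=lambda x,y:(195+.36*(x-400),130+.36*(y-300))
x,r=fit([(S,(-.11,.065,.07),A(285,95)),(S,(.135,-.065,.07),A(45,245)),(S,(.135,.065,.07),A(213,270)),
(D,(-.11,.065,.07),C(45,452)),(D,(-.11,-.065,.07),C(122,558)),(D,(.135,.065,.07),C(270,341)),(D,(.135,-.065,.07),C(360,430))],[.6,-.2,0])
print(x,r.round(1).tolist())
m,r=fit([(S,(0,y,.053),B(*u)) for y,u in zip((-.132,-.044,.044,.132),((460,120),(548,115),(637,108),(722,108)))]+
[(S,(.055,-.175,.05),B(413,160)),(D,(-.055,-.175,.05),E(645,568)),(D,(-.055,.175,.05),E(420,395)),(D,(.055,-.175,.05),E(735,505))],[.6,.2,0])
print(m,r.round(1).tolist())
T=lambda a,l,x0=0,z0=.09:(x0+l*np.cos(a),0,z0+l*np.sin(a))
d=np.pi/180
h=T(78*d,.02);bar=(h[0]+.09*np.cos(118*d),0,h[2]+.09*np.sin(118*d))
for n,l in(("piv",(0,0,.09)),("lend",T(68*d,.075)),("bar",bar)):
    P=pose(x,l);print(n,P,proj(P,S),proj(P,D))
for u in(A(177,14),):print("barpx",u)
print("side bar px",C(135,352),"lever end",C(217,360))
# bar handle
for y in(.132,):
    P=pose(m,(0,y,.096));print("tee",P,proj(P,S),proj(P,D))
print("mark",onz(B(755,100),S,.054))
E
```

```text
[ 0.50574446 -0.19765231 -0.10664642] [[0.5, -3.1], [-0.4, -0.7], [-8.0, -1.8], [-2.4, -1.8], [1.2, 0.2], [-0.7, -2.5], [1.4, -1.5]]
[0.50330342 0.23950333 0.11877582] [[-0.7, -1.3], [-0.6, -0.1], [-1.4, 2.0], [-0.8, 1.0], [2.4, 0.0], [-0.4, -1.7], [-1.4, -0.8], [-0.2, -0.8]]
piv [[ 0.50574446 -0.19765231  0.09      ]] [[216.21166209 197.93598981]] [[367.01070315 271.25480392]]
lend [[ 0.53368034 -0.20064292  0.15953879]] [[205.37104197 180.45210881]] [[380.38355335 242.83260859]]
bar [[ 0.46786668 -0.19359739  0.18902824]] [[215.40542528 151.7727853 ]] [[353.7615808  245.89118387]]
barpx (215.8, 150.6)
side bar px (344.0, 240.8) lever end (376.8, 244.0)
tee [[0.48766185 0.37057331 0.096     ]] [[470.52416547 204.11086091]] [[223.18181234 148.03487696]]
mark [0.4699217  0.40917903 0.054     ]
```

carry_out(rows=[[0,0,-0.6,0,0,0,-0.3],[0,0,-0.57,0,0,0,-0.3],[-0.51,-0.185,0,0,0,0,-0.3],[-0.51,-0.185,0,0,0,0,-0.3],[-0.51,-0.185,0,0,0,0,-0.3],[-0.51,-0.185,0,0,0,0,-0.3],[-0.51,-0.185,0,0,0,0,-0.3],[-0.51,-0.185,0,0,0,0,-0.3],[-0.51,-0.185,0,0,0,0,-0.3],[-0.51,-0.185,0,0,0,0,-0.3],[-0.51,-0.185,0,0,0,0,-0.3],[-0.51,-0.185,0,0,0,0,-0.3],[-0.51,-0.185,0,0,0,0,-0.3],[-0.51,-0.185,0,0,0,0,-0.3],[0,0,0,0,0,-0.67,-0.3],[0,0,0,0,0,-0.67,-0.3],[0,0,0,0,0,-0.67,-0.3],[0,0,0,0,0,-0.67,-0.3],[0,0,0,0,0,0,-0.3]])

```text
time: 2.52
position: [0.4905, 0.3687, 0.3012]
tcp_rot: [-0.0, -0.058, 0.998, -0.0]
ft_force: [-0.1, -0.2, -0.0]
finger_gap: 0.0298
finger_force: 0.0
```

```bash
cat >>h.py <<'E'
def plan(p,yaw_y=None):
    from rig import env
    s=env.read_state();r=rot(s["tcp_rot"]);y=r.as_matrix()[:,1]
    print("t",s["time"],"pos",s["position"].round(4),"yawY",np.degrees(np.arctan2(y[1],y[0])).round(2),"tilt",r.as_matrix()[:,2].round(3),"F",s["ft_force"].round(1),"gap",s["finger_gap"],"q",s["q"].round(2))
    if p is not None: print("shift units",(r.inv().apply(np.array(p)-s["position"])/.06).round(3))
E
python3 - <<'E'
from h import *
from rig import camera_params,grab_frame
plan(None)
W=camera_params("wrist");print(W["origin"],rot(W["rotation"]).apply([0,0,-1]))
np.save("w1.npy",W,allow_pickle=True)
cv2.imwrite("pics/w1.png",grab_frame("wrist")[:,:,::-1])
m=[0.50330342,0.23950333,0.11877582]
print(proj(pose(m,[(0,.132,.11),(0,.132,.053),(-.027,.132,.11),(0,.044,.11),(-.055,.175,.05)]),W))
E
```

```text
t 2.525 pos [0.4905 0.3687 0.3012] yawY 96.68 tilt [-0. -0. -1.] F [-0.1 -0.2 -0. ] gap 0.029820902155927653 q [-0.77  0.34  0.1   1.56 -0.04  1.24  1.02]
[0.41712544 0.35924609 0.44497358] [ 0.28713342  0.03361381 -0.95730064]
[[320.79014867 167.82177325]
 [320.37826506 157.65939001]
 [320.80944996 141.02324641]
 [233.90781862 168.03795251]
 [358.21044447 109.29353642]]
```

View pics/w1.png

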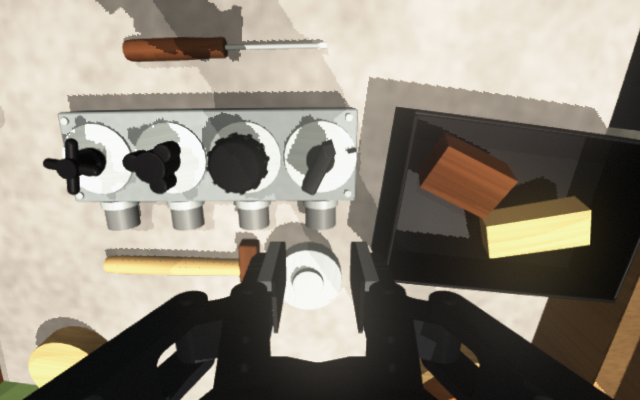

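The wrist view (up = -x, left = -y) shows the bar handle at ~(319,167) and its mark at ~(351,150). The neighbours are at (238,163), (155,163) and (80,163). I'll zoom in on the bar.

```bash
python3 - <<'E'
import cv2,numpy as np
a=cv2.imread("pics/w1.png")[105:210,270:375]
a=np.clip(255*(a/255.)**.6,0,255).astype(np.uint8)
cv2.imwrite("pics/w1c.png",cv2.resize(a,(600,600),interpolation=cv2.INTER_CUBIC))
E
```

```text
(no output)
```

View pics/w1c.png

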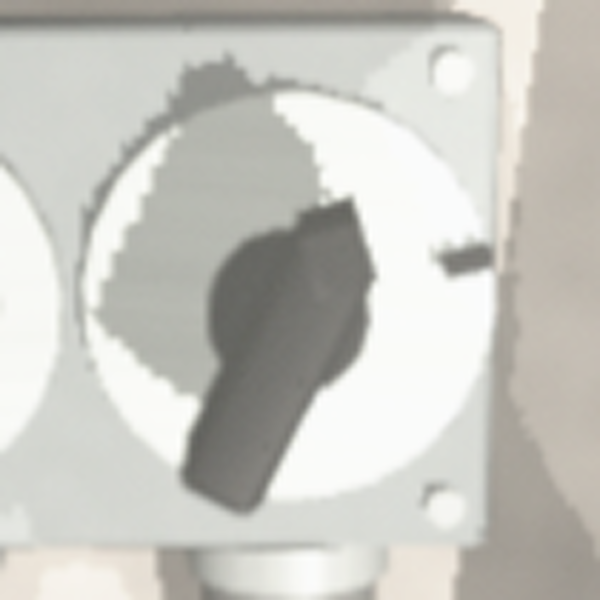

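```bash
python3 - <<'E'
from h import *
W=np.load("w1.npy",allow_pickle=True).item()
f=lambda x,y,z:onz((270+x/5.714-.4,105+y/5.714-.4),W,z)[:2]
ang=lambda d:np.degrees(np.arctan2(d[1],d[0])).round(1)%360
ctr=np.mean([f(85,294,.053),f(497,294,.053),f(291,88,.053),f(291,500,.053)],0);mk=f(467,259,.053)
print("plate",ctr,"diam",np.linalg.norm(f(85,294,.053)-f(497,294,.053)),"mark",mk,np.linalg.norm(mk-ctr),ang(mk-ctr))
a,b=f(375,275,.11),f(250,515,.11);sq=f(217,493,.11)
print("edge dir",ang(a-b),"square->ctr",ang(ctr-sq),np.linalg.norm(ctr-sq))
for z in(.11,.105,.1): n=f(347,240,z);print(n-ctr,np.linalg.norm(n-ctr),ang(n-ctr))
plan(None)
E
```

```text
plate [0.48637352 0.37059759] diam 0.0844457484340629 mark [0.47439262 0.40530467] 0.03671679738933519 109.0
edge dir 160.0 square->ctr 158.4 0.028967905313480608
[-0.02114244  0.00681865] 0.02221478938652541 162.1
[-0.02042439  0.00708986] 0.02161994406885442 160.9
[-0.01970634  0.00736108] 0.02103628790561434 159.5
t 2.575 pos [0.4906 0.3687 0.3013] yawY 96.58 tilt [-0. -0. -1.] F [-0.2  0.8 -0.8] gap 0.0299762646657926 q [-0.78  0.34  0.11  1.56 -0.04  1.24  1.02]
```

The plate measures 84 mm across and the mark lies 36.7 mm from the axis, as specified. That puts the axis at (0.486, 0.371), the nose direction at 160° and the mark at 109°, so the bar needs about 0.89 rad clockwise. Now to the trap.

carry_out(rows=[[0.11,-0.583,0,0,0,0,-1],[0.11,-0.583,0,0,0,0,-1],[0.11,-0.583,0,0,0,0,-1],[0.11,-0.583,0,0,0,0,-1],[0.11,-0.583,0,0,0,0,-1],[0.11,-0.583,0,0,0,0,-1],[0.11,-0.583,0,0,0,0,-1],[0.11,-0.583,0,0,0,0,-1],[0.11,-0.583,0,0,0,0,-1],[0.11,-0.583,0,0,0,0,-1],[0.11,-0.583,0,0,0,0,-1],[0.11,-0.583,0,0,0,0,-1],[0.11,-0.583,0,0,0,0,-1],[0.11,-0.583,0,0,0,0,-1],[0.11,-0.583,0,0,0,0,-1],[0.11,-0.583,0,0,0,0,-1],[0,0,0,0,0,0.745,-1],[0,0,0,0,0,0.745,-1],[0,0,0,0,0,0,-1],[0,0,0,0,0,0,-1]])

```text
time: 5.08
position: [0.4511, -0.1992, 0.3015]
tcp_rot: [0.0, 0.052, 0.999, 0.0]
ft_force: [0.6, -0.0, 0.5]
finger_gap: 0.0001
finger_force: 0.0
```

```bash
python3 - <<'E'
from h import *
from rig import camera_params,grab_frame
plan(None)
W=camera_params("wrist");np.save("w2.npy",W,allow_pickle=True)
g=grab_frame("wrist")[:,:,::-1].copy()
x=[0.5057,-0.1977,-0.1066]
P=proj(pose(x,[(-.11,.065,.07),(-.11,-.065,.07),(.135,-.065,.07),(.135,.065,.07),(.0776,0,.089),(.028,0,.16),(-.038,0,.189),(0,0,.09)]),W);print(P.round(1).tolist())
cv2.imwrite("pics/w2raw.png",g)
c=g[0:300,160:480];cv2.imwrite("pics/w2.png",cv2.resize(c,None,fx=2,fy=2,interpolation=cv2.INTER_CUBIC))
E
```

```text
t 5.075 pos [ 0.4511 -0.1992  0.3015] yawY 84.02 tilt [ 0.  0. -1.] F [ 0.6 -0.   0.5] gap 7.21836207301408e-05 q [-0.15  0.12  0.55  1.86 -0.07  1.18  1.89]
[[385.5, 111.7], [265.4, 111.4], [273.5, 306.5], [373.9, 306.6], [324.4, 274.9], [326.3, 266.7], [327.9, 210.9], [325.0, 213.6]]
```

View pics/w2.png

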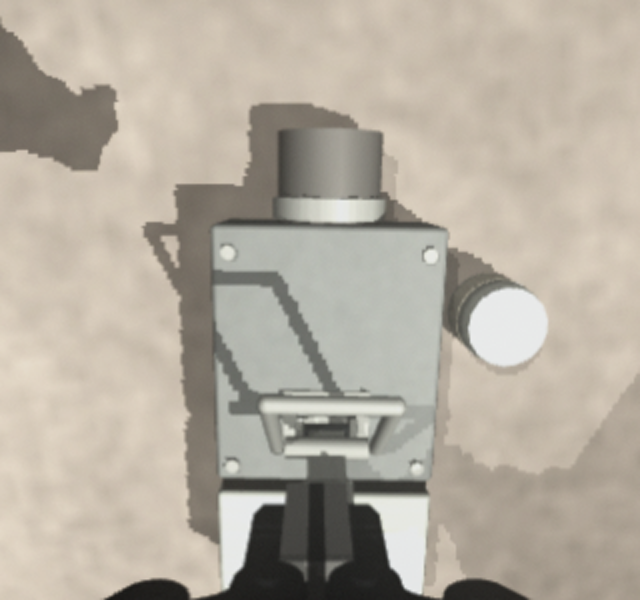

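The loop's bar is at px ~(326,204), about 5 mm nearer the robot than predicted. The trap's back corners are at (266,113) and (383,113), matching the fit. I'll drop in behind the bar with the fingers shut and push it forward.

carry_out(rows=[[0.27,0.06,0,0,0,0,-1],[0.26,0.06,0,0,0,0,-1],[0,0,0.42,0,0,0,-1],[0,0,0.42,0,0,0,-1],[0,0,0.42,0,0,0,-1],[0,0,0.42,0,0,0,-1],[0,0,0.42,0,0,0,-1],[-0.2,0,0,0,0,0,-1],[-0.2,0,0,0,0,0,-1],[-0.2,0,0,0,0,0,-1],[-0.15,0,0,0,0,0,-1],[-0.15,0,0,0,0,0,-1],[-0.15,0,0,0,0,0,-1],[-0.15,0,0,0,0,0,-1],[-0.15,0,0,0,0,0,-1],[-0.15,0,0,0,0,0,-1],[-0.15,0,0,0,0,0,-1],[0,0,0,0,0,0,-1],[0,0,0,0,0,0,-1]])

```text
time: 7.5
position: [0.5185, -0.1994, 0.1755]
tcp_rot: [-0.0, 0.053, 0.999, -0.0]
ft_force: [1.0, -0.7, -0.4]
finger_gap: -0.0
finger_force: 0.0
```

```bash
python3 - <<'E'
from h import *
from rig import grab_frame
plan(None)
a=grab_frame("scene")[120:280,120:333,::-1];b=grab_frame("side")[200:360,270:483,::-1]
r=lambda i:cv2.resize(i,(400,300),interpolation=cv2.INTER_CUBIC)
cv2.imwrite("pics/p3.png",np.vstack([r(a),r(b)]))
E
```

```text
t 7.5 pos [ 0.5185 -0.1994  0.1755] yawY 83.9 tilt [-0. -0. -1.] F [ 1.  -0.7 -0.4] gap -2.800143962429567e-06 q [-0.09  0.39  0.51  1.86 -0.23  0.95  1.98]
```

View pics/p3.png

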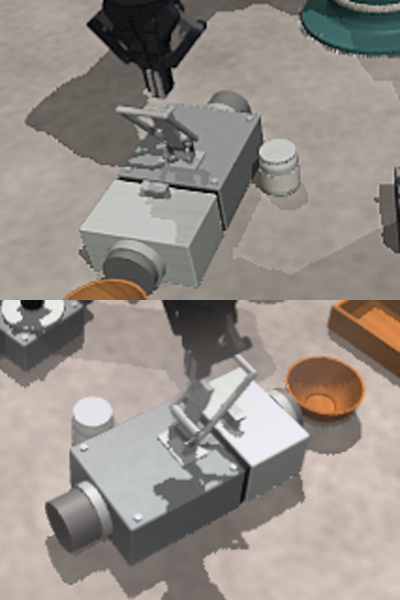

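The claw is past upright and falling toward the cap, in mid-fall here with no contact force. I'll let it land and move the fingers to the keeper side of the lever.

carry_out(rows=[[0,0,-0.3,0,0,0,-1],[0,0,-0.3,0,0,0,-1],[-0.22,0,0,0,0,0,-1],[-0.22,0,0,0,0,0,-1],[-0.22,0,0,0,0,0,-1],[-0.22,0,0,0,0,0,-1],[0,0,0.35,0,0,0,-1],[0,0,0.35,0,0,0,-1],[0,0,0.35,0,0,0,-1],[0,0,0,0,0,0,-1]])

```text
time: 8.85
position: [0.5708, -0.2048, 0.147]
tcp_rot: [-0.001, 0.053, 0.999, 0.0]
ft_force: [-0.2, 0.3, 1.6]
finger_gap: 0.0001
finger_force: 0.0
```

```bash
python3 - <<'E'
from h import *
from rig import grab_frame,camera_params
plan(None)
a=grab_frame("scene")[130:260,140:313,::-1];b=grab_frame("side")[200:330,310:483,::-1]
r=lambda i:cv2.resize(i,(400,300),interpolation=cv2.INTER_CUBIC)
cv2.imwrite("pics/p4.png",np.vstack([r(a),r(b)]))
x=[0.5057,-0.1977,-0.1066]
for n,s in(("scene",(140,130)),("side",(310,200))):
    print(n,((proj(pose(x,[(.088,0,.078),(.074,0,.089),(.028,0,.16)]),camera_params(n))-s)*[400/173,300/130]).round(0).tolist())
E
```

```text
t 8.85 pos [ 0.5708 -0.2048  0.147 ] yawY 83.9 tilt [-0.003  0.    -1.   ] F [-0.2  0.3  1.6] gap 0.00010195553547493803 q [-0.07  0.52  0.48  1.75 -0.28  0.95  1.99]
scene [[141.0, 226.0], [145.0, 207.0], [151.0, 116.0]]
side [[207.0, 133.0], [197.0, 132.0], [163.0, 99.0]]
```

View pics/p4.png

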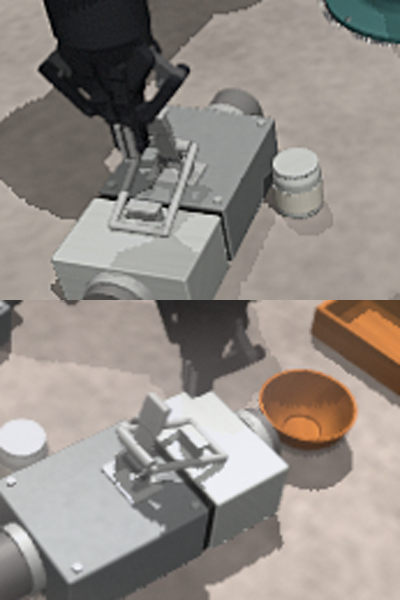

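The claw lies flat with its bar just beyond the hook, at crop (140,230) against a predicted (141,226). I'll check that the tip projection is laterally consistent before pushing.

```bash
python3 - <<'E'
from h import *
from rig import camera_params
for n,s in(("scene",(140,130)),("side",(310,200))):
    print(n,((proj([.5708,-.2048,.147],camera_params(n))-s)*[400/173,300/130]).round(0).tolist())
E
```

```text
scene [[136.0, 152.0]]
side [[195.0, 92.0]]
```

carry_out(rows=[[0.18,0,0,0,0,0,-1],[0.18,0,0,0,0,0,-1],[0.12,0,0.01,0,0,0,-1],[0.12,0,0.01,0,0,0,-1],[0.12,0,0.01,0,0,0,-1],[0.12,0,0.01,0,0,0,-1],[0.16,0,0.015,0,0,0,-1],[0.16,0,0.015,0,0,0,-1],[0.14,0,0.07,0,0,0,-1],[0.14,0,0.07,0,0,0,-1],[0.11,0,0.11,0,0,0,-1],[0.11,0,0.11,0,0,0,-1],[0.05,0,0.11,0,0,0,-1],[0.05,0,0.11,0,0,0,-1],[0.025,0,0.1,0,0,0,-1],[0.025,0,0.1,0,0,0,-1],[0,0,0.04,0,0,0,-1],[0,0,0,0,0,0,-1]])

```text
time: 11.2
position: [0.4633, -0.1935, 0.0951]
tcp_rot: [-0.0, 0.053, 0.999, -0.0]
ft_force: [-0.6, 0.3, -0.1]
finger_gap: -0.0001
finger_force: 0.0
```

```bash
python3 - <<'E'
from h import *
plan(None)
E
```

```text
t 11.2 pos [ 0.4633 -0.1935  0.0951] yawY 83.91 tilt [-0. -0. -1.] F [-0.6  0.3 -0.1] gap -0.0001276931343020938 q [-0.06  0.42  0.48  2.04 -0.28  0.74  2.06]
```

carry_out(rows=[[0,0,0.03,0,0,0,-1],[0,0,0.03,0,0,0,-1],[0,0,0,0,0,0,-1],[0,0,0,0,0,0,-1]])

```text
time: 11.7
position: [0.4638, -0.1937, 0.0937]
tcp_rot: [0.001, 0.053, 0.999, 0.0]
ft_force: [-16.5, 7.1, 53.2]
finger_gap: -0.0001
finger_force: 26.2
```

Firm contact at z = 0.0937, which is the flat lever's top. I'll retreat and check.

carry_out(rows=[[0,0,-0.1,0,0,0,-1],[0,0,-0.4,0,0,0,-1],[0,0,-0.6,0,0,0,-1],[0,0,-0.6,0,0,0,-1],[0,0,-0.6,0,0,0,-1],[0,0,-0.6,0,0,0,-1],[0,0,-0.5,0,0,0,-1],[0,0,0,0,0,0,-1]])

```text
time: 12.7
position: [0.4641, -0.1937, 0.2975]
tcp_rot: [0.002, 0.053, 0.999, -0.0]
ft_force: [1.7, 0.5, -1.1]
finger_gap: -0.0004
finger_force: 0.0
```

```bash
python3 - <<'E'
from h import *
from rig import grab_frame
plan([0.4864,0.3706,0.28])
a=grab_frame("scene")[130:260,140:313,::-1];b=grab_frame("side")[200:330,310:483,::-1]
r=lambda i:cv2.resize(i,(400,300),interpolation=cv2.INTER_CUBIC)
cv2.imwrite("pics/p5.png",np.vstack([r(a),r(b)]))
E
```

```text
t 12.7 pos [ 0.4641 -0.1937  0.2975] yawY 83.91 tilt [ 0.004 -0.    -1.   ] F [ 1.7  0.5 -1.1] gap -0.0004143011156480247 q [-0.17  0.14  0.57  1.85 -0.08  1.17  1.89]
shift units [0.628 9.392 0.289]
```

View pics/p5.png

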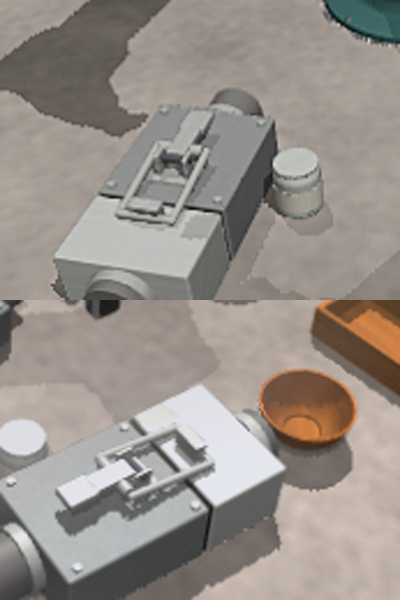

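The lever is flat and the claw bar sits against the hook, so the latch is closed. Now to the bar handle.

carry_out(rows=[[0.037,0.5525,0,0,0,0,-0.3],[0.037,0.5525,0,0,0,0,-0.3],[0.037,0.5525,0,0,0,0,-0.3],[0.037,0.5525,0,0,0,0,-0.3],[0.037,0.5525,0,0,0,0,-0.3],[0.037,0.5525,0,0,0,0,-0.3],[0.037,0.5525,0,0,0,0,-0.3],[0.037,0.5525,0,0,0,0,-0.3],[0.037,0.5525,0,0,0,0,-0.3],[0.037,0.5525,0,0,0,0,-0.3],[0.037,0.5525,0,0,0,0,-0.3],[0.037,0.5525,0,0,0,0,-0.3],[0.037,0.5525,0,0,0,0,-0.3],[0.037,0.5525,0,0,0,0,-0.3],[0.037,0.5525,0,0,0,0,-0.3],[0.037,0.5525,0,0,0,0,-0.3],[0.037,0.5525,0,0,0,0.54,-0.3],[0,0,0,0,0,0.54,-0.3],[0,0,0,0,0,0.54,-0.3],[0,0,0,0,0,0,-0.3]])

```text
time: 15.3
position: [0.4852, 0.3708, 0.2942]
tcp_rot: [-0.001, 0.173, 0.985, -0.001]
ft_force: [-0.6, -0.7, 0.2]
finger_gap: 0.03
finger_force: 0.0
```

```bash
python3 - <<'E'
from h import *
plan([0.4864,0.3706,0.082])
E
```

```text
t 15.3 pos [0.4852 0.3708 0.2942] yawY 70.02 tilt [-0.001 -0.001 -1.   ] F [-0.6 -0.7  0.2] gap 0.030029600518362003 q [-0.85  0.35  0.19  1.58 -0.07  1.22  0.58]
shift units [-0.023  0.009  3.537]
```

carry_out(rows=[[-0.023,0.01,0.5,0,0,0,-0.3],[0,0,0.5,0,0,0,-0.3],[0,0,0.5,0,0,0,-0.3],[0,0,0.5,0,0,0,-0.3],[0,0,0.5,0,0,0,-0.3],[0,0,0.4,0,0,0,-0.3],[0,0,0.3,0,0,0,-0.3],[0,0,0.2,0,0,0,-0.3],[0,0,0.15,0,0,0,-0.3],[0,0,0,0,0,0,-0.3]])

```text
time: 16.55
position: [0.487, 0.3709, 0.0822]
tcp_rot: [-0.0, 0.174, 0.985, -0.0]
ft_force: [0.1, -1.0, 1.3]
finger_gap: 0.0296
finger_force: 0.0
```

carry_out(rows=[[0,0,0,0,0,0,-0.5],[0,0,0,0,0,0,-0.65],[0,0,0,0,0,0,-0.75],[0,0,0,0,0,0,-1],[0,0,0,0,0,0,-1],[0,0,0,0,0,0,-1]])

```text
time: 17.3
position: [0.4872, 0.3709, 0.0833]
tcp_rot: [0.0, 0.174, 0.985, 0.0]
ft_force: [-2.7, -2.8, 7.0]
finger_gap: 0.0145
finger_force: 59.1
```

```bash
python3 - <<'E'
from h import *
plan(None)
E
```

```text
t 17.3 pos [0.4872 0.3709 0.0833] yawY 69.97 tilt [ 0.  0. -1.] F [-2.7 -2.8  7. ] gap 0.01454183608626017 q [-0.82  0.57  0.16  1.76 -0.12  0.82  0.61]
```

The bar is gripped. Now I turn it 0.89 rad clockwise.

carry_out(rows=[[0,0,0,0,0,0.495,-1],[0,0,0,0,0,0.495,-1],[0,0,0,0,0,0.495,-1],[0,0,0,0,0,0.495,-1],[0,0,0,0,0,0.495,-1],[0,0,0,0,0,0.495,-1],[0,0,0,0,0,0.495,-1],[0,0,0,0,0,0.495,-1],[0,0,0,0,0,0.495,-1],[0,0,0,0,0,0.495,-1],[0,0,0,0,0,0.495,-1],[0,0,0,0,0,0.495,-1],[0,0,0,0,0,0,-1],[0,0,0,0,0,0,-1]])

```text
time: 19.05
position: [0.4871, 0.3706, 0.0833]
tcp_rot: [0.0, 0.581, 0.814, -0.0]
ft_force: [-3.2, -5.6, 8.6]
finger_gap: 0.0151
finger_force: 59.4
```

```bash
python3 - <<'E'
from h import *
plan(None)
E
```

```text
t 19.05 pos [0.4871 0.3706 0.0833] yawY 18.92 tilt [-0. -0. -1.] F [-3.2 -5.6  8.6] gap 0.015115463721390004 q [-0.98  0.59  0.38  1.77 -0.28  0.83 -0.14]
```

carry_out(rows=[[0,0,0,0,0,0,-0.6],[0,0,0,0,0,0,-0.4],[0,0,0,0,0,0,-0.3],[0,0,0,0,0,0,-0.3],[0,0,-0.2,0,0,0,-0.3],[0,0,-0.4,0,0,0,-0.3],[0,0,-0.5,0,0,0,-0.3],[0,0,-0.6,0,0,0,-0.3],[0,0,-0.6,0,0,0,-0.3],[0,0,-0.6,0,0,0,-0.3],[0,0,-0.6,0,0,0,-0.3],[0,0,0,0,0,0,-0.3],[0,0,0,0,0,0,-0.3]])

```text
time: 20.68
position: [0.4868, 0.3709, 0.2924]
tcp_rot: [-0.0, 0.581, 0.814, -0.0]
ft_force: [-0.2, 0.4, -0.8]
finger_gap: 0.0301
finger_force: 0.0
```

```bash
python3 - <<'E'
from h import *
from rig import grab_frame,camera_params
plan(None)
W=camera_params("wrist");np.save("w6.npy",W,allow_pickle=True)
g=grab_frame("wrist")[:,:,::-1]
u=proj([.4864,.3706,.08],W)[0].astype(int);x0,y0=u-50;print(x0,y0)
a=g[y0:y0+100,x0:x0+100];a=np.clip(255*(a/255.)**.6,0,255).astype(np.uint8)
cv2.imwrite("pics/p6.png",cv2.resize(a,(600,600),interpolation=cv2.INTER_CUBIC))
P=[.4864,.3706];d=lambda t,r,z:[P[0]+r*np.cos(np.radians(t)),P[1]+r*np.sin(np.radians(t)),z]
print(((proj([d(109,.027,.11),d(289,.031,.11),d(109,.037,.053)],W)-[x0,y0]+.4)*6).round(0).tolist())
E
```

```text
t 20.675 pos [0.4868 0.3709 0.2924] yawY 18.93 tilt [-0. -0. -1.] F [-0.2  0.4 -0.8] gap 0.030130677946042832 q [-1.04  0.37  0.45  1.59 -0.17  1.22 -0.23]
267 115
[[307.0, 176.0], [308.0, 520.0], [307.0, 79.0]]
```

View pics/p6.png

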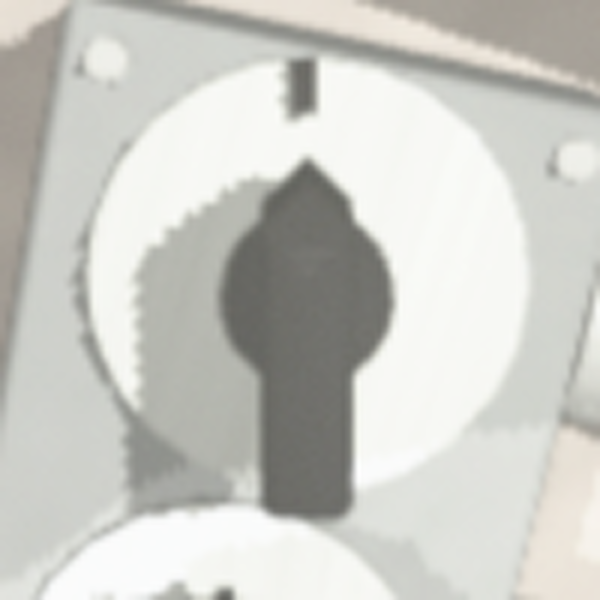

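The bar's nose at (308,160) points straight at the mark at (303,88), and the arm is clear. Handing in.

```bash
python3 -c "
from rig import env
print(env.sign_off())"
```

```text
the job is handed in; nothing more can be done
None
```

The job is handed in: in the pictures the claw is over its keeper with the lever flat down and the bar handle points at its mark, and I saw no sign of contact with the other three handles; sign-off gave no verdict, and the cap's draw could not be measured.

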